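# Step off two gauge lengths and set the bottle stop

### The job

On the track, walk the wooden gauge stick end over end away from the lip, twice: stand it up on its leading end and lower it gently over forwards, then do the same about its other end, keeping the pivoting end put, the stick straight on the track and never lifting it clear of the track. Then slide the black stop back up against the stick's leading end, without shoving the stick out of place, and leave the stick lying there. Leave the other things on the bench alone.

Things in the scene. Friction and masses are not known exactly. Their poses are not given: they have to be found in the camera images.
- track: Flat aluminium strip fixed on the bench, 567 mm long, 60 wide, top face 4 mm above the bench. Origin: on the bench, on the centre line, at the inner face of the low lip that closes its beginning (lip 8 long, 16 tall above the bench). x runs along the track away from the lip, y across it, z up. Place and direction vary.
- gauge: Loose wooden gauge stick, square-edged, 116 mm long (x) x 30 wide (y) x 34 high (z), about 0.2 kg with its pins. Origin: centre of its underside as it lies at the start: on the track along the centre line, its x along the track's x, its -x end 1 to 5 mm from the lip. One tumble about an end moves it on by 150 mm (116 + 34); two move it 300 mm and turn its x along the track's x again.
- pin_mid_a (a point): Middle of the steel cross pin near the end next to the lip at the start: stick's own x = -44 (14 mm from the end), z = 17 (mid height), so 21 mm above the bench when lying. The pin is 22 mm in diameter, 46 mm long across the stick, standing 8 mm out of both sides, and turns freely in the stick: pinched by its two end faces, the stick hangs and swings on it.
- pin_mid_b (a point): The same for the cross pin near the other end (stick's own x = +44 mm, z = 17 mm).
- stop (a joint): Black plastic stop block sliding along the track, friction about 2 N. Value in m: 0 with its face towards the lip 400 mm from the lip, growing away from the lip, -0.10 to 0.12; starts at 0.05 to 0.10. Block 34 mm long along the track, 40 wide, top 49 mm above the bench, on a foot 60 wide whose top is 14 mm above the bench; can be pinched across its width.
- stop_face (a point): Point on the stop's face towards the lip, on the centre line, 21 mm above the bench.
- cork_jar: Bystander, loose: closed glass jar, 80 diameter, 100 tall (mm). Origin: centre of its underside.
- cup: Bystander, loose: open steel cup, 72 diameter, 80 tall (mm). Origin: centre of its underside.
- brush: Bystander, loose: flat paint-type brush lying down, about 200 mm long. Origin: underside, near its middle.
- can: Bystander, loose: can, 70 diameter, 75 tall (mm). Origin: centre of its underside.
- bottle0: Bystander, loose: clear wine bottle, 74 diameter, 290 tall (mm). Origin: centre of its underside.
- bottle1: Bystander, loose: amber wine bottle, 74 diameter, 290 tall (mm). Origin: centre of its underside.
Not all that is in view belongs to the job. There is more than one size of the gauge; the job needs the largest.

How it is judged (in metres and radians):
On the way, in this order (a step that is already met when the one before it is completed fails the run):
1. the stick stands on the end that was leading, about one length from the lip (height (world z) of pin_mid_a above 0.098 m and height (world z) of pin_mid_b below 0.035 m and x of pin_mid_b in the frame of track between 0.108 and 0.165 m), for 0.1 s.
2. it lies turned over, one tumble on (height (world z) of each of pin_mid_a, pin_mid_b below 0.03 m and x of pin_mid_a in the frame of track between 0.225 and 0.285 m), for 0.2 s.
3. it stands on its other end (height (world z) of pin_mid_b above 0.098 m and height (world z) of pin_mid_a below 0.035 m and x of pin_mid_a in the frame of track between 0.255 and 0.318 m), for 0.1 s.
4. it lies two tumbles on, 300 mm from its start (height (world z) of each of pin_mid_a, pin_mid_b below 0.03 m and x of gauge in the frame of track between 0.338 and 0.384 m and y of pin_mid_a in the frame of track between -0.015 and 0.015 m and y of pin_mid_b in the frame of track between -0.015 and 0.015 m and x of pin_mid_b in the frame of track above 0.37 m), for 0.2 s.
5. the stop has been brought up to the stick's leading end (x of stop_face in the frame of gauge between 0.05 and 0.066 m), for 0.1 s.
At the end, for the whole second after the job is handed in: The stick lies flat and at rest on the track after two tumbles, its centre 338 to 384 mm from the lip (361 with no slip), both pins within 15 mm of the centre line, the end that led at the start leading again, and the stop's face within 8 mm of that end (all of step 4 and all of step 5 and linear speed of gauge below 0.02 m/s and angular speed of gauge below 0.2 rad/s); the robot touches nothing.
It fails at once if the stick is lifted clear of the track (both pins more than 45 mm above the bench; 21 mm lying, and in a clean tumble the lower one stays under 27 mm) (height (world z) of each of pin_mid_a, pin_mid_b above 0.045 m).
It fails at once if the stick is let fall (turning faster than 8 rad/s) (angular speed of gauge above 8 rad/s).
It fails at once if a bystander is shifted by more than 30 mm (distance of any of cork_jar, cup, brush, can, bottle0, bottle1 from where it was at the start of the episode above 0.03 m).
It also fails if it takes over 61 s, if anything falls off the work surface, if the arm or the gripper's body presses on something with over 40 N, if the wrist force passes 120 N, or if a joint passes its speed limit or range.

### The arm

A 6-joint arm with a two-finger parallel gripper is mounted at the origin on the work surface. World frame = base frame: x ahead of the robot, y to its left, z up, the work surface at z = 0. Lengths are in mm, angles in rad, forces in N, time in s.
With the tool pointing down it reaches from about 150 to 775 mm from the base axis. Payload 6.1 kg.
Tool frame: the origin (TCP) lies midway between the tips of the shut fingers; the grasp point (between the pads) lies 19 mm behind it; x points along the fingers, z is the direction in which the jaws open and shut, and the axes are right-handed (so a half turn about x gives the same grasp; the last joint's range is limited). The gripper opens to 85 mm and grips with 20 to 120 N. Pads are 22 mm wide; open, the fingers measure 114 mm over their backs; the gripper's body (76 mm by 85 mm) begins 54 mm behind the grasp point. The pads swing forward as they close: fully open they stand 13 mm farther back than shut.
Start: joints at [-1.263, 0.126, -0.04, 1.405, 0, 1.571], TCP at [159.049, -500.312, 205.895] pointing down, gripper open.
Joint ranges: [-2.72, 2.72], [-0.95, 1.95], [-1.27, 1.35], [-1.78, 2.02], [-1.46, 1.47], [-3.14, 3.14]. Speed limits (rad/s): [2.39, 2.39, 3.01, 3.14, 3.14, 3.14].

### API

Orientations are given as a 3x3 rotation matrix whose columns are the frame's x, y, z axes.
In Python, from station import ctrl gives the robot as it stands.
- The arm moves only by the tool jog_arm, never from a script. Its argument "moves" is a list that holds one entry, the list of rows, each a list of 7 numbers: the shift along the tool's x, y, z in units of 100 cm (1.0 is 100 cm), then the turn, a rotation vector about the tool's x, y, z in units of 120 degrees (1.0 is 120 degrees), then the opening, from 0 (shut) to 1 (fully open). A call has 1 to 20 rows; each row is the pose to reach, as a shift and turn from the pose measured when the call began, along the tool's axes at that moment; what a row does not reach only later rows make up. A row lasts 1/8 s, in which the tool goes at most 62.5 mm and 10.7 degrees, less where a joint would pass 70% of its speed; a pose out of reach is approached as far as the arm can. A call with a number of a shift or a turn outside -1 to 1 is refused whole. A call with a gripper value outside its range is refused whole. The fingers move at their own pace and stop on an object; "grip_force" is the grip in N (left out, the last holds). Time passes only in rows, so rows that repeat a pose let the fingers close. It gives the time, the measured TCP pose, the force and the opening at its end, in the units of the state.
- ctrl.sense(): the state, without advancing time (a new reading comes with each control period).
- ctrl.grab_frame(name): name is "side" or "top" or "wrist"; returns a dict with "img" (420x560x3 uint8, blue, green, red), "z_map" (420x560 float32, mm along the optical axis (not along the pixel's ray), 0 where there is no reading), "camera_matrix" (3x3 intrinsics, pixels), "k1" (the pictures are not rectified: a ray, as slopes to the right and down, at radius r is drawn at 1 + k1 r^2 times it, then the intrinsics apply), "camera_from_world" (4x4, takes a point from world to camera coordinates); the wrist camera has in their place "mount" (4x4, takes a point from camera to tool coordinates, whose origin is the TCP and whose axes are the tool frame's). Camera axes: x right, y down, z forward; pixel columns grow to the right and rows downward; lengths in mm; the calibration is good to about 2 mm. A picture is of the moment at which its call begins: read the wrist's pose just before it.
- ctrl.job_done(): hands the job in, once; it reports no verdict.
The state is a dict: "clock": time; "q": joint angles; "joint_velocities": joint speeds; "joint_torque": joint torques, N m; "tool_pos": TCP position; "orientation": TCP orientation; "contact_force": force on the tool from outside, world axes, zero at the start; "wrist_torque": the same for the moment, N m; "finger_gap": finger opening in mm.
Only numpy, scipy, OpenCV 4.12 (cv2) and the standard library are available. Lean on these libraries where they do the work, as an engineer would, in place of code of your own. Each camera call takes 0.05 s, during which the arm holds its last target. There are 200 camera calls.

## Working session

There is one attempt and no reset: what is moved stays moved. The work goes in short steps, Python scripts to look and compute and a tool call to move; the robot and the scene stay as the last step left them, time stands still between calls to the robot, and variables do not carry over. Pictures are saved under pics/ and viewed, about 8 in all and at most 12, crops included, and the job is handed in when it is done.

Besides the shell and the picture viewer there is one more tool, called as name([rows], argument=value, ...), one row to a line, values as JSON. jog_arm: Moves the arm, as the interface text tells. Its arguments: {"type":"object","properties":{"moves":{"type":"array","items":{"type":"array","items":{"type":"array","items":{"type":"number","minimum":-1,"maximum":1}}}},"grip_force":{"type":"number"}},"required":["moves"]}

```bash
ls; mkdir -p pics; cat > h.py <<'E'
import numpy as np, cv2
from station import ctrl
def grab(n):
    s=ctrl.sense(); f=ctrl.grab_frame(n)
    if n=='wrist':
        T=np.eye(4);T[:3,:3]=s['orientation'];T[:3,3]=s['tool_pos']
        f['W']=T@np.array(f['mount'])
    else: f['W']=np.linalg.inv(f['camera_from_world'])
    return f
def world(f):
    "HxWx3 world points of all pixels"
    K=np.array(f['camera_matrix']);k=f['k1'];h,w=f['z_map'].shape
    u,v=np.meshgrid(np.arange(w),np.arange(h))
    d=np.stack([(u-K[0,2])/K[0,0],(v-K[1,2])/K[1,1]],-1)
    p=d.copy()
    for _ in range(20): p=d/(1+k*(p**2).sum(-1,keepdims=True))
    z=f['z_map'][...,None]; P=np.concatenate([p*z,z],-1)
    return P@f['W'][:3,:3].T+f['W'][:3,3]
E
python3 - <<'E'
from h import *
import pickle
for n in ['side','top']:
    f=grab(n); pickle.dump(f,open(n+'.pkl','wb'))
    cv2.imwrite(f'pics/{n}0.png',cv2.resize(f['img'],(784,588)))
    print(n,f['W'].round(2).tolist(),f['k1'],f['camera_matrix'])
print(ctrl.sense())
E
```

```text
pics
side [[-0.97, -0.2, 0.13, 413.47], [-0.23, 0.76, -0.6, 711.32], [0.02, -0.61, -0.79, 975.76], [0.0, 0.0, 0.0, 1.0]] 0.0403686070947775 [[408.86473774   0.         280.59922902]
 [  0.         408.86473774 210.85039195]
 [  0.           0.           1.        ]]
top [[-0.0, -0.99, 0.11, 424.39], [-1.0, 0.0, 0.01, 23.11], [-0.01, -0.11, -0.99, 1254.98], [0.0, 0.0, 0.0, 1.0]] -0.10584335939820798 [[425.95412845   0.         282.00951837]
 [  0.         425.95412845 211.98945552]
 [  0.           0.           1.        ]]
{'clock': 0.1, 'q': array([-1.26301133e+00,  1.26362646e-01, -4.04651803e-02,  1.40541582e+00,
        1.46668140e-05,  1.57079118e+00]), 'joint_velocities': array([ 0.00120585, -0.0008659 ,  0.0024683 ,  0.0003033 , -0.00033168,
       -0.00037128]), 'joint_torque': array([-7.11280009e-04, -4.36905491e+01,  3.53603268e+01,  1.37046116e-02,
       -1.65648903e-04, -4.01769668e-06]), 'tool_pos': array([ 158.93408321, -499.95492703,  205.20298391]), 'orientation': array([[-4.24485201e-04,  9.53005387e-01,  3.02953054e-01],
       [ 1.38374742e-03,  3.02953351e-01, -9.53004382e-01],
       [-9.99998953e-01,  1.46742499e-05, -1.44731796e-03]]), 'contact_force': array([-0.07149924,  0.02521988,  0.22291378]), 'wrist_torque': array([ 0.01345837, -0.03349525,  0.02098882]), 'finger_gap': 85.47692456304851}
```

View pics/top0.png

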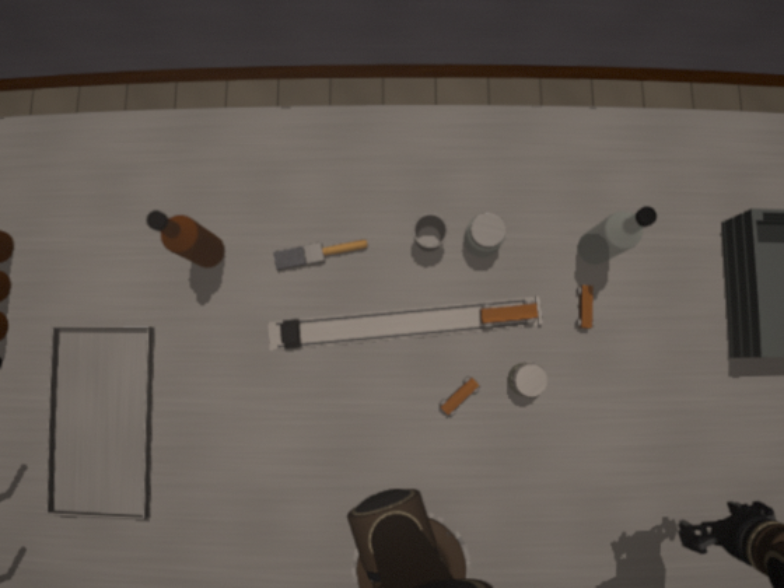

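View pics/side0.png

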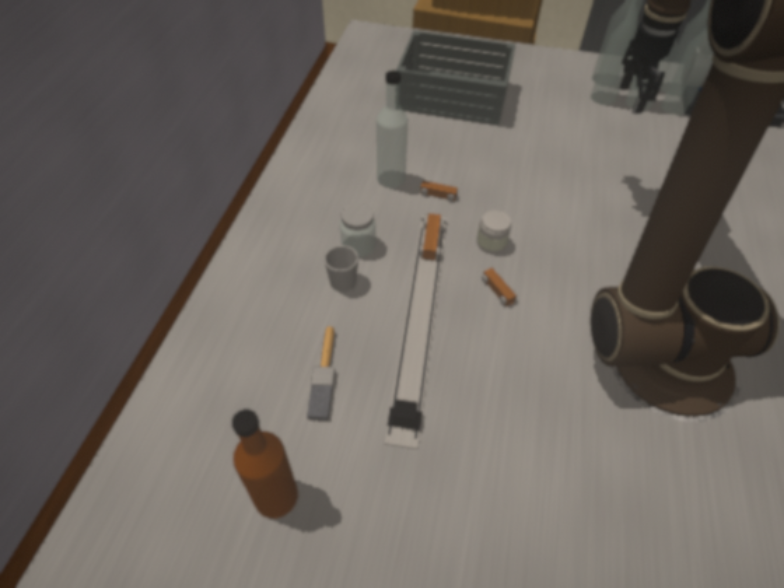

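The top view shows three orange sticks: one on the track at (510,315), and two off it at (586,306) and (460,396). The one on the track looks longest and lies next to the lip. The stop is at (290,333), and the track runs right to left. Next I'll measure these and view one enlarged crop.

```bash
python3 - <<'E'
from h import *
import pickle
f=pickle.load(open('top.pkl','rb')); P=world(f); img=f['img']
hsv=cv2.cvtColor(img,cv2.COLOR_BGR2HSV)
def rep(name,m,minA=60):
    n,l,s,c=cv2.connectedComponentsWithStats(m.astype(np.uint8))
    for i in range(1,n):
        if s[i,4]<minA: continue
        q=P[l==i]; q=q[np.isfinite(q).all(1)]
        zt=np.percentile(q[:,2],80); t=q[abs(q[:,2]-zt)<5]
        r=cv2.minAreaRect(t[:,:2].astype(np.float32))
        print(name,'px',c[i].round(),'A',s[i,4],'z',zt.round(1),'rect c',np.round(r[0],1),'size',np.round(r[1],1),'ang',round(r[2],2), 'med',np.median(t,0).round(1))
rep('orange',(hsv[...,0]<16)&(hsv[...,1]>130)&(hsv[...,2]>80))
rep('dark',(hsv[...,2]<45)&(np.indices(hsv.shape[:2])[0]<260)&(np.indices(hsv.shape[:2])[0]>100))
rep('tall',(P[...,2]>30)&(P[...,2]<400)&(np.indices(hsv.shape[:2])[0]<300)&(np.indices(hsv.shape[:2])[0]>130))
rep('track',(P[...,2]>2)&(P[...,2]<8)&(P[...,0]>250)&(P[...,0]<520)&(P[...,1]<330)&(P[...,1]>-300),300)
y0,x0=190,170
crop=img[y0:y0+110,x0:x0+270]
cv2.imwrite('pics/c1.png',cv2.resize(np.clip(crop.astype(float)*1.6,0,255).astype(np.uint8),None,fx=2.9,fy=2.9,interpolation=cv2.INTER_CUBIC))
E
```

```text
orange px [132. 158.] A 94 z 204.6 rect c [678.9 423.5] size [31.1 10.9] ang 50.54 med [677.6 420.4 203.7]
orange px [419. 219.] A 196 z 28.4 rect c [ 539.4 -367.2] size [19.6 85.3] ang 88.47 med [ 537.8 -366.4   26.8]
orange px [363. 224.] A 380 z 40.4 rect c [ 524.5 -200.5] size [ 26.7 113. ] ang 5.57 med [ 525.3 -200.1   38.8]
orange px [328. 283.] A 218 z 28.7 rect c [355.7 -97.7] size [21.5 85.4] ang 42.34 med [354.8 -98.4  27.3]
dark px [461. 154.] A 143 z 291.4 rect c [ 667.1 -392.6] size [28.9 29.5] ang 86.77 med [ 666.8 -391.6  290. ]
dark px [112. 157.] A 138 z 291.2 rect c [661.9 434.1] size [28.7 26.5] ang 63.1 med [661.9 433.7 290.2]
dark px [529. 204.] A 2187 z 97.2 rect c [ 579.  -689.6] size [295.7   7.9] ang 0.01 med [ 584.6 -689.7   97. ]
dark px [551. 162.] A 334 z 65.3 rect c [ 722.2 -771.3] size [40.9  2.4] ang 89.83 med [ 721.7 -773.7   64. ]
dark px [  3. 178.] A 97 z 39.1 rect c [668.8 894.7] size [ 8.1 28.1] ang 79.26 med [668.1 895.1  38.7]
dark px [  2. 206.] A 76 z 31.5 rect c [581.6 895.3] size [ 5.9 30.5] ang 83.99 med [578.8 896.1  31.8]
dark px [207. 2
[... 470 characters left out ...]
36.5] size [68.5 69.2] ang 44.41 med [688.9 -37.7  79.4]
tall px [346. 167.] A 707 z 101.2 rect c [ 684.7 -150.7] size [67.  68.7] ang 45.21 med [ 684.2 -150.8  100.1]
tall px [  1. 174.] A 60 z 44.9 rect c [680.3 895.2] size [44. 10.] ang 4.84 med [678.5 895.4  44.5]
tall px [363. 223.] A 476 z 40.3 rect c [ 527.3 -201.8] size [ 40.6 117.3] ang 5.68 med [ 525.7 -202.5   38.7]
tall px [207. 237.] A 187 z 51.5 rect c [485.8 248.6] size [39.6 33.9] ang 8.04 med [485.5 249.   49.7]
tall px [377. 271.] A 546 z 77.1 rect c [ 389.9 -235.2] size [62.3 61.9] ang 70.46 med [ 389.5 -235.4   75.9]
track px [279. 235.] A 1861 z 6.4 rect c [480.3 -17. ] size [ 84.3 501.3] ang 1.17 med [496.3  59.5   4.7]
```

View pics/c1.png

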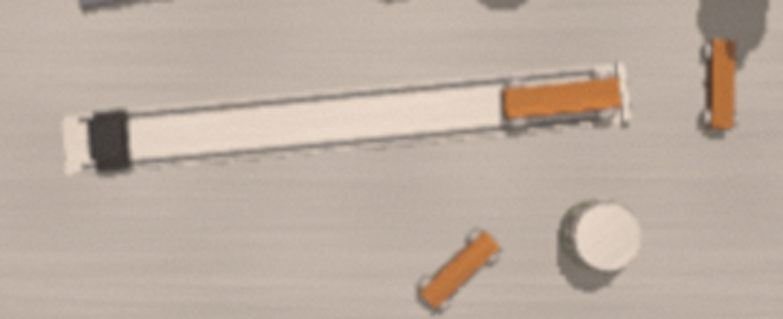

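The crop confirms that the on-track stick is the gauge: 113–117 mm long and about 39 mm top height, against 85 mm for the two off the track. I'll move above it with the jaws across the track.

```bash
cat >> h.py <<'E'
from scipy.spatial.transform import Rotation as Ro
def tgt(p,ang_deg):
    "row numbers for TCP at p, tool down, jaws across a track whose x axis is at ang_deg from world x"
    s=ctrl.sense();R0=np.array(s['orientation']);a=np.radians(ang_deg);t=np.array([np.cos(a),np.sin(a),0]);x=np.array([0,0,-1.])
    R=np.stack([x,t,np.cross(x,t)],1)
    return np.r_[R0.T@(np.array(p)-s['tool_pos'])/1000,Ro.from_matrix(R0.T@R).as_rotvec()/np.radians(120)].round(4)
E
python3 -c "
from h import *
print(tgt([526,-200,220],95.1))"
```

```text
[-1.450e-02  4.407e-01 -1.747e-01 -6.455e-01 -6.000e-04 -5.000e-04]
```

jog_arm([
  [[-0.0145,0.4407,-0.1747,-0.6455,-0.0006,-0.0005,1],[-0.0145,0.4407,-0.1747,-0.6455,-0.0006,-0.0005,1],[-0.0145,0.4407,-0.1747,-0.6455,-0.0006,-0.0005,1],[-0.0145,0.4407,-0.1747,-0.6455,-0.0006,-0.0005,1],[-0.0145,0.4407,-0.1747,-0.6455,-0.0006,-0.0005,1],[-0.0145,0.4407,-0.1747,-0.6455,-0.0006,-0.0005,1],[-0.0145,0.4407,-0.1747,-0.6455,-0.0006,-0.0005,1],[-0.0145,0.4407,-0.1747,-0.6455,-0.0006,-0.0005,1],[-0.0145,0.4407,-0.1747,-0.6455,-0.0006,-0.0005,1],[-0.0145,0.4407,-0.1747,-0.6455,-0.0006,-0.0005,1],[-0.0145,0.4407,-0.1747,-0.6455,-0.0006,-0.0005,1],[-0.0145,0.4407,-0.1747,-0.6455,-0.0006,-0.0005,1]],
])

```text
clock: 1.6
tool_pos: [525.3, -200.8, 220.2]
orientation: [[0.0, -0.087, 0.996], [-0.0, 0.996, 0.087], [-1.0, -0.0, 0.0]]
contact_force: [-0.8, -0.1, -0.0]
finger_gap: 85.5
```

```bash
python3 - <<'E'
from h import *
import pickle
s=ctrl.sense();print(s['clock'],s['tool_pos'],np.array(s['orientation']).round(3).tolist(),s['contact_force'])
f=grab('wrist');pickle.dump(f,open('w1.pkl','wb'));print(f['W'].round(2).tolist())
cv2.imwrite('pics/w1.png',np.clip(f['img'].astype(float)*1.5,0,255).astype(np.uint8))
P=world(f);hsv=cv2.cvtColor(f['img'],cv2.COLOR_BGR2HSV)
m=(hsv[...,0]<16)&(hsv[...,1]>130)&(hsv[...,2]>60)
n,l,st,c=cv2.connectedComponentsWithStats(m.astype(np.uint8))
for i in range(1,n):
    if st[i,4]<200:continue
    q=P[l==i];zt=np.median(q[:,2]);t=q[abs(q[:,2]-zt)<4];r=cv2.minAreaRect(t[:,:2].astype(np.float32))
    print(c[i],st[i],zt,r)
E
```

```text
1.6 [ 525.29031383 -200.76895617  220.20290041] [[0.0, -0.087, 0.996], [-0.0, 0.996, 0.087], [-1.0, -0.0, 0.0]] [-0.82131305 -0.09714467 -0.01095979]
[[1.0, 0.08, 0.03, 517.87], [0.09, -0.95, -0.29, -126.67], [-0.0, 0.29, -0.96, 388.21], [0.0, 0.0, 0.0, 1.0]]
[118.89571429  68.12619048] [  81   26   78   85 2100] 26.214346136373536 ((357.05133056640625, -99.4661865234375), (22.803136825561523, 88.48684692382812), 42.804256439208984)
[278.31631206 182.46453901] [ 264  130   29  108 2820] 38.04236817710421 ((524.7390747070312, -202.1339111328125), (27.91291618347168, 113.88948059082031), 5.0781755447387695)
[276.82627119 316.78283898] [244 307  71  20 944] 26.31700945132667 ((539.5682373046875, -367.0475158691406), (21.089101791381836, 85.50188446044922), 86.9874496459961)
```

View pics/w1.png

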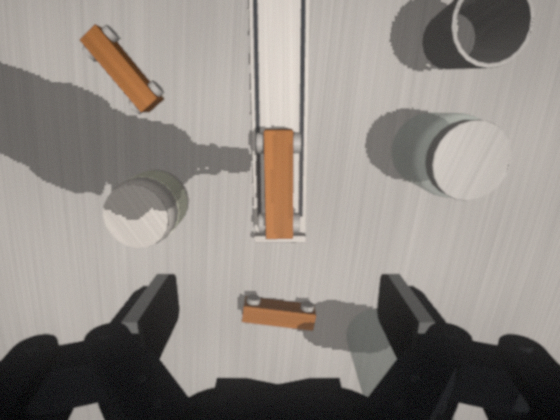

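The wrist view shows the gauge at (278,182), lip at row 238 and pins at rows about 143 and 222. It is centred at about (524.7,-201.6), heading 95.1°, and this agrees with the top camera. Next I descend over pin_a.

jog_arm([
  [[0.05,-0.043,-0.0005,0,0,0,0.8],[0.11,-0.043,-0.0005,0,0,0,0.8],[0.16,-0.043,-0.0005,0,0,0,0.8],[0.2,-0.043,-0.0005,0,0,0,0.8],[0.216,-0.043,-0.0005,0,0,0,0.8],[0.216,-0.043,-0.0005,0,0,0,0.8]],
], grip_force=60)

```text
clock: 2.4
tool_pos: [528.3, -243.7, 4.0]
orientation: [[-0.001, -0.087, 0.996], [0.0, 0.996, 0.087], [-1.0, 0.0, -0.001]]
contact_force: [-0.4, -0.0, -0.1]
finger_gap: 68.3
```

jog_arm([
  [[0,0,0,0,0,0,0.4],[0,0,0,0,0,0,0.4],[0,0,0,0,0,0,0.4],[0,0,0,0,0,0,0.4],[0,0,0,0,0,0,0.4],[0,0,0,0,0,0,0.4]],
])

```text
clock: 3.15
tool_pos: [529.4, -244.2, 5.6]
orientation: [[0.002, -0.087, 0.996], [-0.001, 0.996, 0.087], [-1.0, -0.001, 0.002]]
contact_force: [0.3, -0.1, 6.1]
finger_gap: 34.1
```

```bash
python3 - <<'E'
from h import *
s=ctrl.sense();print(s['clock'],s['tool_pos'],s['contact_force'],s['wrist_torque'],s['finger_gap'])
f=grab('side');P=world(f)
cv2.imwrite('pics/s1.png',cv2.resize(np.clip(f['img'][130:210,260:400].astype(float)*1.6,0,255).astype(np.uint8),None,fx=5,fy=5,interpolation=cv2.INTER_CUBIC))
E
```

```text
3.15 [ 529.35908368 -244.24011358    5.62469795] [ 0.26635874 -0.13309201  6.10497334] [-0.04540693  0.08283091 -0.06624726] 34.06385036159254
```

View pics/s1.png

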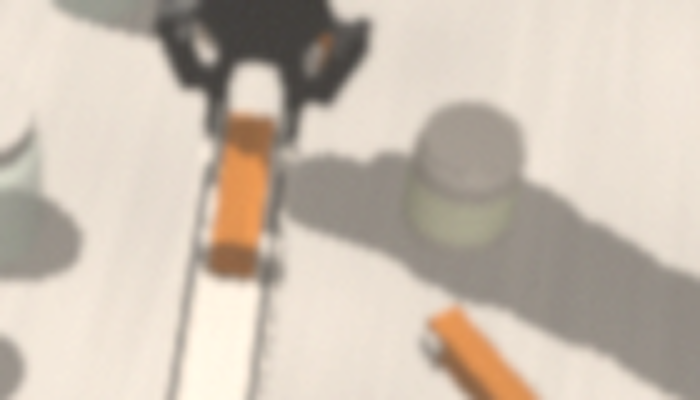

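```bash
python3 - <<'E'
from h import *
s=ctrl.sense();print(s['clock'],s['tool_pos'],s['contact_force'],s['finger_gap'])
f=grab('wrist');print(ctrl.sense()['finger_gap'])
cv2.imwrite('pics/w2.png',cv2.resize(np.clip(f['img'][180:,120:440].astype(float)*1.7,0,255).astype(np.uint8),None,fx=2.4,fy=2.4))
E
```

```text
3.2 [ 529.38494416 -244.23594029    5.62217527] [ 0.19867472 -0.59981575  5.54654693] 34.2154156981478
34.52878370253211
```

View pics/w2.png

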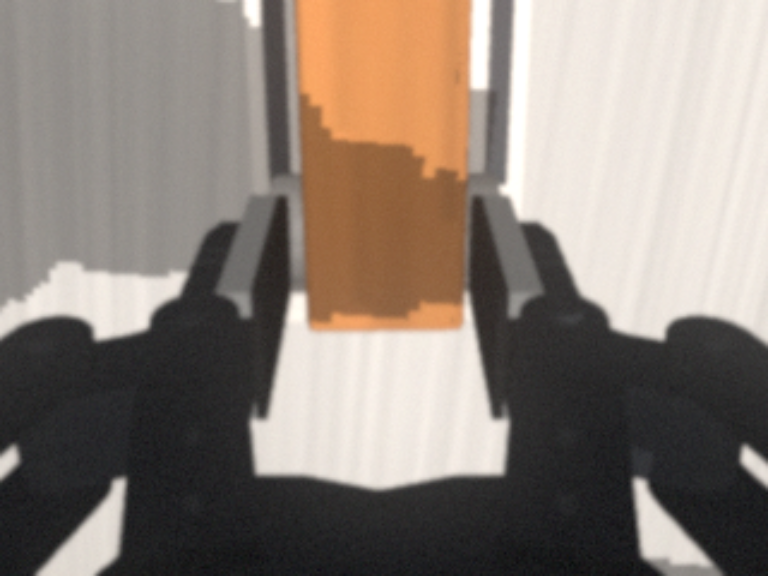

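```bash
python3 - <<'E'
from h import *
import pickle
f=grab('wrist');pickle.dump(f,open('w3.pkl','wb'));s=ctrl.sense();P=world(f);R=np.array(s['orientation']);p=np.array(s['tool_pos'])
L=(P-p)@R   # tool coords
def at(X,Y):
    u,v=int(120+X/2.4),int(180+Y/2.4); print((X,Y),'tool',L[v,u].round(1),'world z',P[v,u,2].round(1))
for X,Y in [(262,210),(240,280),(230,305),(275,190),(285,190),(293,185),(293,230),(293,280),(280,200),(487,185),(480,210),(500,230),(515,280),(535,300),(485,110),(470,260),(280,250),(268,330),(262,400),(385,310),(385,325)]: at(X,Y)
E
```

```text
(262, 210) tool [-35.8  11.  -21.6] world z 41.4
(240, 280) tool [-59.2  10.8 -21.7] world z 64.7
(230, 305) tool [-68.1  11.8 -21.9] world z 73.7
(275, 190) tool [-18.8   7.  -21.7] world z 24.3
(285, 190) tool [-19.1   7.2 -19.8] world z 24.7
(293, 185) tool [-18.1   7.7 -18. ] world z 23.6
(293, 230) tool [-25.2   1.9 -17.4] world z 30.8
(293, 280) tool [-23.8  -9.9 -18. ] world z 29.4
(280, 200) tool [-31.7  10.9 -19.1] world z 37.2
(487, 185) tool [-17.    7.2  20.2] world z 22.6
(480, 210) tool [-35.5  10.8  16.9] world z 41.1
(500, 230) tool [-42.6  10.7  19.3] world z 48.2
(515, 280) tool [-59.6  11.   19.1] world z 65.3
(535, 300) tool [-67.1  11.9  20.6] world z 72.7
(485, 110) tool [ 2.2 16.9 22.2] world z 3.5
(470, 260) tool [-27.3  -3.7  16.1] world z 32.9
(280, 250) tool [-40.6   5.6 -18.3] world z 46.2
(268, 330) tool [-57.9   1.2 -18.3] world z 63.5
(262, 400) tool [-64.1  -6.8 -18.6] world z 69.7
(385, 310) tool [-32.2 -11.6   0. ] world z 37.9
(385, 325) tool [-33.1 -14.2   0. ] world z 38.7
```

```bash
python3 - <<'E'
from h import *
import pickle
for n,p in (('w1',[525.29,-200.77,220.2]),('w3',[529.38,-244.24,5.62])):
    f=pickle.load(open(n+'.pkl','rb'));P=world(f)
    a=np.radians(95.0);R=np.stack([[0,0,-1],[np.cos(a),np.sin(a),0],np.cross([0,0,-1],[np.cos(a),np.sin(a),0])],1)
    L=(P-np.array(p))@R; g=f['img'].max(-1)
    # most forward pixels of the fingers: dark, |y|<20, lateral 15..60
    for sg in (-1,1):
        m=(abs(L[...,1])<16)&(sg*L[...,2]>14)&(sg*L[...,2]<60)&(L[...,0]<6)&(L[...,0]>-90)&(f['z_map']>0)
        if n=='w3': m&=(g<110)
        h,e=np.histogram(L[m][:,0],bins=np.arange(-90,10,8)); print(n,sg,list(zip(e.astype(int),h)))
        q=L[m];i=np.argsort(-q[:,0])[:30];print(q[i].mean(0).round(1), f['img'][m][i].mean(0).round())
E
```

```text
w1 -1 [(np.int64(-90), np.int64(1325)), (np.int64(-82), np.int64(627)), (np.int64(-74), np.int64(776)), (np.int64(-66), np.int64(789)), (np.int64(-58), np.int64(681)), (np.int64(-50), np.int64(518)), (np.int64(-42), np.int64(107)), (np.int64(-34), np.int64(0)), (np.int64(-26), np.int64(0)), (np.int64(-18), np.int64(0)), (np.int64(-10), np.int64(0)), (np.int64(-2), np.int64(0))]
[-38.9   0.8 -43.8] [67. 69. 71.]
w1 1 [(np.int64(-90), np.int64(1454)), (np.int64(-82), np.int64(634)), (np.int64(-74), np.int64(729)), (np.int64(-66), np.int64(833)), (np.int64(-58), np.int64(692)), (np.int64(-50), np.int64(488)), (np.int64(-42), np.int64(104)), (np.int64(-34), np.int64(0)), (np.int64(-26), np.int64(0)), (np.int64(-18), np.int64(0)), (np.int64(-10), np.int64(0)), (np.int64(-2), np.int64(0))]
[-39.4   1.5  41.8] [57. 59. 60.]
w3 -1 [(np.int64(-90), np.int64(3055)), (np.int64(-82), np.int64(2695)), (np.int64(-74), np.int64(817)), (np.int64(-66), np.int64(639)), (np.int64(-58), np.int64(489)), (np.int64(-50), np.int64(405)), (np.int64(-42), np.int64(354)), (np.int64(-34), np.int64(334)), (np.int64(-26), np.int64(234)), (np.int64(-18), np.int64(54)), (np.int64(-10), np.int64(0)), (np.int64(-2), np.int64(2756))]
[  6.    3.3 -48.9] [83. 86. 89.]
w3 1 [(np.int64(-90), np.int64(3108)), (np.int64(-82), np.int64(2634)), (np.int64(-74), np.int64(805)), (np.int64(-66), np.int64(665)), (np.int64(-58), np.int64(485)), (np.int64(-50), np.int64(435)), (np.int64(-42), np.int64(347)), (np.int64(-34), np.int64(248)), (np.int64(-26), np.int64(105)), (np.int64(-18), np.int64(60)), (np.int64(-10), np.int64(0)), (np.int64(-2), np.int64(418))]
[ 3.1  6.1 24.9] [81. 84. 90.]
```

The wrist depth map shows that the real fingertips sit about 26 mm behind the reported TCP: open tips measure -39 mm, not -13. The pads closed on top of the pin, which also explains the +6 N. I'll reopen and go about 27 mm lower.

jog_arm([
  [[-0.01,0,0,0,0,0,0.8],[-0.01,0,0,0,0,0,0.8],[-0.01,0,0,0,0,0,0.8],[-0.01,0,0,0,0,0,0.8],[0.01,0,0,0,0,0,0.8],[0.022,0,0,0,0,0,0.8],[0.026,0,0,0,0,0,0.8],[0.026,0,0,0,0,0,0.8]],
])

```text
clock: 4.3
tool_pos: [529.2, -244.2, -20.6]
orientation: [[0.001, -0.087, 0.996], [-0.001, 0.996, 0.087], [-1.0, -0.001, 0.001]]
contact_force: [-0.6, -0.7, -0.2]
finger_gap: 68.5
```

jog_arm([
  [[0,0,0,0,0,0,0.45],[0,0,0,0,0,0,0.45],[0,0,0,0,0,0,0.45],[0,0,0,0,0,0,0.45],[0,0,0,0,0,0,0.45],[0,0,0,0,0,0,0.45]],
])

```text
clock: 5.05
tool_pos: [529.8, -244.4, -19.7]
orientation: [[0.003, -0.087, 0.996], [-0.002, 0.996, 0.087], [-1.0, -0.002, 0.003]]
contact_force: [-0.6, -0.2, 6.1]
finger_gap: 44.8
```

Gap is 44.8 mm, so the pin is pinched. I'll do the first part of the arc.

jog_arm([
  [[-0.005,0.001,0,0,0,0,0.4],[-0.0098,0.0021,0,0,0,0,0.4],[-0.0217,0.0061,0,0,0,0,0.4],[-0.0347,0.0125,0,0,0,0,0.4],[-0.0467,0.0205,0,0,0,0,0.4],[-0.0574,0.0302,0,0,0,0,0.4],[-0.0574,0.0302,0,0,0,0,0.4]],
], grip_force=70)

```text
clock: 5.92
tool_pos: [527.7, -213.8, 39.0]
orientation: [[0.005, -0.088, 0.996], [-0.002, 0.996, 0.088], [-1.0, -0.003, 0.004]]
contact_force: [0.1, -2.2, 0.2]
finger_gap: 44.9
```

```bash
cat >> h.py <<'E'
T0=np.array([530.4,-261.9]); A=np.radians(95.05); TX=np.array([np.cos(A),np.sin(A)]); TY=np.array([-TX[1],TX[0]])
def stick(f,save=None):
    "points of the orange stick near the track, in track coords"
    P=world(f);hsv=cv2.cvtColor(f['img'],cv2.COLOR_BGR2HSV)
    X=(P[...,:2]-T0)@TX; Y=(P[...,:2]-T0)@TY
    m=(hsv[...,0]<16)&(hsv[...,1]>120)&(hsv[...,2]>40)&(abs(Y)<30)&(X>-20)&(X<470)&(f['z_map']>0)
    return np.stack([X[m],Y[m],P[...,2][m]],1),m
E
python3 - <<'E'
from h import *
s=ctrl.sense();print(s['clock'],s['tool_pos'],s['contact_force'],s['finger_gap'], (np.array(s['tool_pos'])[:2]-T0)@TX,(np.array(s['tool_pos'])[:2]-T0)@TY)
for n in ('side','top'):
    f=grab(n);q,m=stick(f);print(n,len(q),np.percentile(q,[1,10,50,90,99],axis=0).round(1).tolist())
    if n=='side':
        cv2.imwrite('pics/s2.png',cv2.resize(np.clip(f['img'][110:210,240:400].astype(float)*1.6,0,255).astype(np.uint8),None,fx=4.5,fy=4.5,interpolation=cv2.INTER_CUBIC))
E
```

```text
5.925 [ 527.70557828 -213.80111963   39.01405605] [ 0.11298644 -2.24199463  0.21206146] 44.874589672338786 48.149349687762594 -1.5499438345574483
side 295 [[48.0, -13.1, 32.3], [56.5, -10.6, 39.0], [92.6, -0.6, 66.9], [126.6, 9.4, 92.7], [133.7, 12.4, 100.3]]
top 280 [[63.8, -12.8, 30.7], [70.8, -10.3, 38.7], [98.1, 1.2, 61.4], [127.4, 11.8, 82.5], [134.3, 13.4, 88.8]]
```

View pics/s2.png

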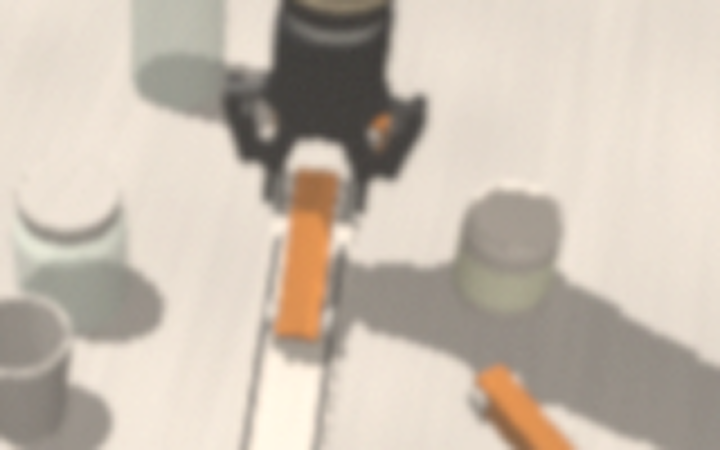

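The stick is pivoting cleanly about its leading end, with the raised end between the fingers. I'll carry on to upright.

jog_arm([
  [[-0.008,0.011,0,0,0,0,0.4],[-0.0156,0.0233,0,0,0,0,0.4],[-0.0215,0.0364,0,0,0,0,0.4],[-0.0254,0.0503,0,0,0,0,0.4],[-0.0271,0.061,0,0,0,0,0.4],[-0.028,0.0682,0,0,0,0,0.4],[-0.0284,0.072,0,0,0,0,0.4],[-0.0285,0.081,0,0,0,0,0.4],[-0.0282,0.0888,0,0,0,0,0.4],[-0.028,0.0888,0,0,0,0,0.4],[-0.027,0.0888,0,0,0,0,0.4],[-0.027,0.0888,0,0,0,0,0.4]],
])

```text
clock: 7.52
tool_pos: [519.8, -126.2, 65.3]
orientation: [[0.004, -0.087, 0.996], [-0.003, 0.996, 0.087], [-1.0, -0.003, 0.004]]
contact_force: [-2.7, 0.6, 5.1]
finger_gap: 44.5
```

```bash
cat >> h.py <<'E'
def st():
    s=ctrl.sense();p=np.array(s['tool_pos']);d=p[:2]-T0
    print('t',s['clock'],'track x %.1f y %.1f z %.1f'%(d@TX,d@TY,p[2]),'F',np.round(s['contact_force'],1),'gap',round(s['finger_gap'],1))
E
python3 - <<'E'
from h import *
st()
for n in ('side','top'):
    f=grab(n);q,m=stick(f);print(n,len(q),np.percentile(q,[1,10,50,90,99],axis=0).round(1).tolist())
    if n=='side':
        cv2.imwrite('pics/s3.png',cv2.resize(np.clip(f['img'][110:210,240:400].astype(float)*1.6,0,255).astype(np.uint8),None,fx=4.5,fy=4.5,interpolation=cv2.INTER_CUBIC))
st()
E
```

```text
t 7.525 track x 136.1 y -1.4 z 65.3 F [-2.7  0.6  5.1] gap 44.5
side 209 [[121.2, -10.4, 16.1], [133.2, -8.4, 30.1], [147.7, -0.4, 88.6], [149.8, 7.7, 122.6], [152.0, 9.7, 124.3]]
top 1 [[152.5, 12.5, 57.2], [152.5, 12.5, 57.2], [152.5, 12.5, 57.2], [152.5, 12.5, 57.2], [152.5, 12.5, 57.2]]
t 7.625 track x 136.0 y -1.4 z 65.4 F [-2.3  1.2  5.1] gap 44.7
```

View pics/s3.png

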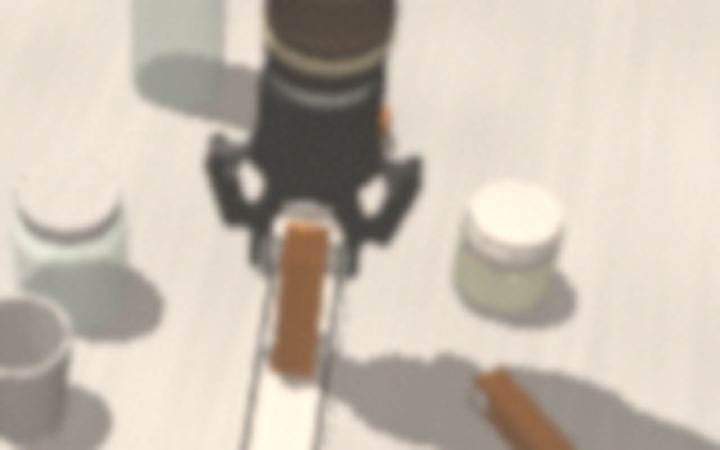

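It's standing: the front face is at x≈150 at all heights, the top is at about 122, and it rests with 5 N. I'll start tipping it forward with a slight down preload so the front edge sticks.

jog_arm([
  [[0.001,0.0,0,0,0,0,0.4],[0.001,0.0044,0,0,0,0,0.4],[0.0006,0.0098,0,0,0,0,0.4],[0.0002,0.017,0,0,0,0,0.4],[0.0008,0.026,0,0,0,0,0.4],[0.0017,0.035,0,0,0,0,0.4],[0.0036,0.0455,0,0,0,0,0.4],[0.0036,0.0455,0,0,0,0,0.4]],
])

```text
clock: 8.62
tool_pos: [515.9, -80.2, 62.2]
orientation: [[0.005, -0.087, 0.996], [-0.002, 0.996, 0.087], [-1.0, -0.002, 0.005]]
contact_force: [-1.7, 1.4, 7.9]
finger_gap: 44.9
```

```bash
python3 - <<'E'
from h import *
st()
f=grab('side');q,m=stick(f);print(len(q))
for a in range(0,140,15):
    r=q[(q[:,2]>=a)&(q[:,2]<a+15)]
    if len(r): print(a,len(r),np.percentile(r[:,0],[5,50,95]).round(1))
cv2.imwrite('pics/s4.png',cv2.resize(np.clip(f['img'][110:230,240:400].astype(float)*1.6,0,255).astype(np.uint8),None,fx=4.5,fy=4.5,interpolation=cv2.INTER_CUBIC))
E
```

```text
t 8.625 track x 182.2 y -1.6 z 62.2 F [-1.7  1.4  7.9] gap 44.9
87
90 4 [191.9 194.7 197.1]
105 67 [178.8 189.9 198.9]
120 16 [174.8 177.8 183.4]
```

jog_arm([
  [[0.0032,0.0096,0,0,0,0,0.4],[0.0094,0.0226,0,0,0,0,0.4],[0.0174,0.0346,0,0,0,0,0.4],[0.0271,0.0453,0,0,0,0,0.4],[0.0381,0.0546,0,0,0,0,0.4],[0.0504,0.0622,0,0,0,0,0.4],[0.0635,0.0681,0,0,0,0,0.4],[0.0739,0.0712,0,0,0,0,0.4],[0.0795,0.0725,0,0,0,0,0.4],[0.081,0.0729,0,0,0,0,0.4],[0.081,0.0729,0,0,0,0,0.4]],
])

```text
clock: 10.05
tool_pos: [510.0, -8.3, -18.8]
orientation: [[0.005, -0.087, 0.996], [-0.002, 0.996, 0.087], [-1.0, -0.003, 0.005]]
contact_force: [-0.7, -0.3, -1.4]
finger_gap: 44.8
```

```bash
python3 - <<'E'
from h import *
st()
for n in ('side','top'):
    f=grab(n);q,m=stick(f);print(n,len(q),np.percentile(q,[1,10,50,90,99],axis=0).round(1).tolist())
    if n=='side': cv2.imwrite('pics/s4.png',cv2.resize(np.clip(f['img'][110:260,240:400].astype(float)*1.6,0,255).astype(np.uint8),None,fx=3.8,fy=3.8,interpolation=cv2.INTER_CUBIC))
E
```

```text
t 10.05 track x 254.5 y -2.0 z -18.8 F [-0.7 -0.3 -1.4] gap 44.8
side 110 [[228.3, -12.3, 14.5], [234.5, -10.0, 22.7], [254.7, -1.6, 40.0], [264.7, 7.0, 42.8], [266.2, 9.4, 44.7]]
top 9 [[152.9, 5.6, 27.8], [153.1, 7.2, 29.1], [156.0, 10.8, 38.4], [158.5, 13.1, 40.7], [159.0, 13.2, 41.0]]
```

View pics/s4.png

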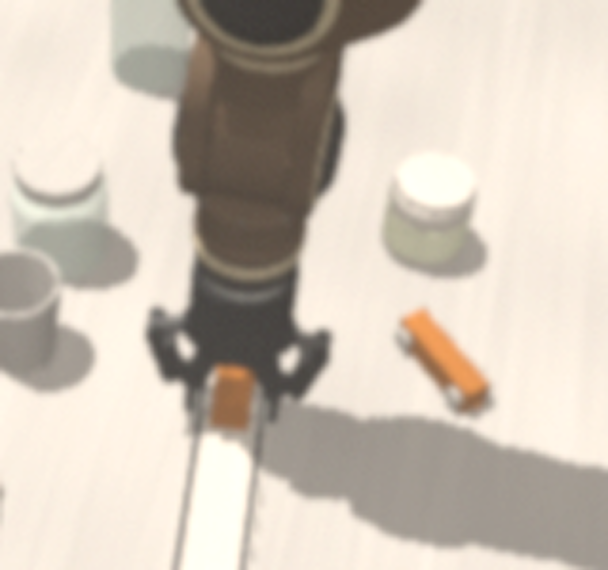

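The first tumble is done: it lies with pin_a at x≈254.5 (target 255), still in the jaws. I'll open, slide back 88 mm straddling it, and check the stick with the wrist camera.

jog_arm([
  [[0.0005,0,0,0,0,0,0.8],[0.0005,0,0,0,0,0,0.8],[0.0005,0,0,0,0,0,0.8],[0.0005,0,0,0,0,0,0.8],[-0.003,-0.03,0,0,0,0,0.8],[-0.003,-0.07,0,0,0,0,0.8],[-0.003,-0.088,0,0,0,0,0.8],[-0.003,-0.088,0,0,0,0,0.8]],
])

```text
clock: 11.15
tool_pos: [517.8, -96.6, -15.5]
orientation: [[0.005, -0.085, 0.996], [-0.002, 0.996, 0.085], [-1.0, -0.002, 0.005]]
contact_force: [-0.9, 0.5, -0.3]
finger_gap: 68.0
```

```bash
python3 - <<'E'
from h import *
st()
f=grab('wrist');q,m=stick(f);t=q[abs(q[:,2]-np.median(q[:,2]))<3]
print(len(q),np.percentile(q,[1,10,50,90,99],axis=0).round(1).tolist());print(cv2.minAreaRect(t[:,:2].astype(np.float32)), np.median(t[:,2]))
cv2.imwrite('pics/w4.png',np.clip(f['img'].astype(float)*1.6,0,255).astype(np.uint8))
E
```

```text
t 11.15 track x 165.7 y -2.0 z -15.5 F [-0.9  0.5 -0.3] gap 68.0
26947 [[153.6, -15.1, 36.6], [168.8, -12.4, 37.2], [220.3, -0.9, 38.0], [257.6, 10.6, 38.8], [264.9, 13.2, 39.4]]
((208.20944213867188, -0.8576240539550781), (29.477792739868164, 115.38931274414062), 89.80651092529297) 38.01376649186001
```

It lies flat and straight (centre 208, y −0.9, top 38 mm). Now I'll grip pin_b.

jog_arm([
  [[0.004,-0.0005,-0.0008,0,0,0,0.8],[0.004,-0.0005,-0.0008,0,0,0,0.4],[0.004,-0.0005,-0.0008,0,0,0,0.4],[0.004,-0.0005,-0.0008,0,0,0,0.4],[0.004,-0.0005,-0.0008,0,0,0,0.4],[0.004,-0.0005,-0.0008,0,0,0,0.4]],
])

```text
clock: 11.95
tool_pos: [516.9, -96.1, -19.5]
orientation: [[0.005, -0.086, 0.996], [-0.001, 0.996, 0.086], [-1.0, -0.001, 0.005]]
contact_force: [-0.3, 2.7, 2.3]
finger_gap: 44.4
```

```bash
python3 - <<'E'
from h import *
st()
f=grab('wrist');s=ctrl.sense();P=world(f);L=(P-np.array(s['tool_pos']))@np.array(s['orientation']);q,m=stick(f);t=L[m]
print('tool coords of orange',np.percentile(t,[0.5,50,99.5],axis=0).round(1).tolist())
E
```

```text
t 11.95 track x 166.3 y -1.1 z -19.5 F [-0.3  2.7  2.3] gap 44.4
tool coords of orange [[-59.2, -14.0, -14.8], [-57.6, 53.8, -0.3], [-56.0, 98.5, 14.2]]
```

jog_arm([
  [[-0.005,0.001,0,0,0,0,0.4],[-0.0108,0.0021,0,0,0,0,0.4],[-0.0222,0.0061,0,0,0,0,0.4],[-0.0352,0.0125,0,0,0,0,0.4],[-0.0474,0.0205,0,0,0,0,0.4],[-0.0582,0.0302,0,0,0,0,0.4],[-0.067,0.0412,0,0,0,0,0.4],[-0.0746,0.0535,0,0,0,0,0.4],[-0.0805,0.0666,0,0,0,0,0.4],[-0.0844,0.0805,0,0,0,0,0.4],[-0.086,0.0912,0,0,0,0,0.4],[-0.0867,0.0984,0,0,0,0,0.4],[-0.0871,0.102,0,0,0,0,0.4],[-0.0872,0.111,0,0,0,0,0.4],[-0.0869,0.119,0,0,0,0,0.4],[-0.0865,0.119,0,0,0,0,0.4],[-0.0855,0.119,0,0,0,0,0.4],[-0.0852,0.119,0,0,0,0,0.4],[-0.0852,0.119,0,0,0,0,0.4]],
])

```text
clock: 14.38
tool_pos: [506.6, 22.3, 66.5]
orientation: [[0.006, -0.086, 0.996], [-0.001, 0.996, 0.086], [-1.0, -0.002, 0.006]]
contact_force: [-1.7, 1.3, 6.1]
finger_gap: 44.9
```

```bash
python3 - <<'E'
from h import *
st()
f=grab('side');q,m=stick(f);print(len(q))
for a in range(0,140,15):
    r=q[(q[:,2]>=a)&(q[:,2]<a+15)]
    if len(r): print(a,len(r),np.percentile(r[:,0],[5,50,95]).round(1),np.percentile(r[:,1],[5,95]).round(1))
E
```

```text
t 14.375 track x 285.2 y -1.3 z 66.5 F [-1.7  1.3  6.1] gap 44.9
258
0 1 [305.4 305.4 305.4] [-8.1 -8.1]
15 22 [303.8 306.6 309. ] [-8.5  9. ]
30 23 [301.7 305.  307.1] [-6.8  7.9]
45 24 [301.6 303.1 305. ] [-7.3  9.7]
60 25 [300.6 302.3 304.6] [-8.2  7.9]
75 32 [298.5 300.3 303.2] [-9.1  8.8]
90 27 [296.2 299.4 300.9] [-10.2   9.1]
105 34 [295.4 297.2 299.1] [-10.8   9. ]
120 70 [271.7 285.2 296.9] [-11.4   9. ]
```

Leaning back about 6° (front face 307 at the bottom, 297 at the top), with the foot slightly forward. I'll ease the pin forward to bring it upright.

jog_arm([
  [[-0.0003,0.003,0,0,0,0,0.4],[-0.0003,0.006,0,0,0,0,0.4],[0.0005,0.007,0,0,0,0,0.4],[0.0012,0.007,0,0,0,0,0.4],[0.0012,0.007,0,0,0,0,0.4]],
])

```text
clock: 15.05
tool_pos: [506.2, 29.1, 65.9]
orientation: [[0.007, -0.086, 0.996], [-0.001, 0.996, 0.086], [-1.0, -0.002, 0.007]]
contact_force: [-1.4, -0.3, 4.5]
finger_gap: 44.6
```

```bash
python3 - <<'E'
from h import *
st()
f=grab('side');q,m=stick(f);print(len(q))
for a in range(0,140,15):
    r=q[(q[:,2]>=a)&(q[:,2]<a+15)]
    if len(r): print(a,len(r),np.percentile(r[:,0],[5,50,95]).round(1),np.percentile(r[:,1],[5,95]).round(1))
E
```

```text
t 15.05 track x 292.0 y -1.5 z 65.9 F [-1.4 -0.3  4.5] gap 44.6
200
15 9 [299.5 300.9 303. ] [-3.9  8.2]
30 13 [300.2 301.9 303. ] [-5.3  7.6]
45 15 [300.2 301.8 302.8] [-5.8  9.2]
60 18 [301.  302.4 305.7] [-5.2  8.6]
75 19 [301.2 302.7 305.2] [-8.9  7.6]
90 23 [301.8 303.6 305.4] [-9.7  9.2]
105 34 [284.7 304.  306.1] [-10.4   8.7]
120 69 [279.  292.7 304.5] [-11.5   9.3]
```

Upright, just starting to lean forward, with its front edge at ≈304. I'll lower it over forwards.

jog_arm([
  [[0.0006,0.006,0,0,0,0,0.4],[0.0003,0.0123,0,0,0,0,0.4],[0.001,0.0213,0,0,0,0,0.4],[0.0018,0.0303,0,0,0,0,0.4],[0.004,0.0408,0,0,0,0,0.4],[0.0072,0.051,0,0,0,0,0.4],[0.013,0.064,0,0,0,0,0.4],[0.0211,0.076,0,0,0,0,0.4],[0.0308,0.0867,0,0,0,0,0.4],[0.0308,0.0867,0,0,0,0,0.4]],
])

```text
clock: 16.35
tool_pos: [498.2, 115.9, 33.5]
orientation: [[0.005, -0.087, 0.996], [-0.002, 0.996, 0.087], [-1.0, -0.003, 0.005]]
contact_force: [0.8, 1.1, 0.7]
finger_gap: 45.0
```

```bash
python3 - <<'E'
from h import *
st()
f=grab('side');q,m=stick(f);print(len(q))
for a in range(0,140,15):
    r=q[(q[:,2]>=a)&(q[:,2]<a+15)]
    if len(r): print(a,len(r),np.percentile(r[:,0],[5,50,95]).round(1),np.percentile(r[:,1],[5,95]).round(1))
E
```

```text
t 16.35 track x 379.2 y -1.1 z 33.5 F [0.8 1.1 0.7] gap 45.0
137
60 10 [390.  391.5 394.2] [-8.2  9.4]
75 76 [351.8 385.3 391.8] [-11.5   9.1]
90 51 [366.9 377.7 382.9] [-10.8  10.2]
```

jog_arm([
  [[0.0094,0.0093,0,0,0,0,0.4],[0.0217,0.0169,0,0,0,0,0.4],[0.0348,0.0228,0,0,0,0,0.4],[0.0452,0.0259,0,0,0,0,0.4],[0.051,0.0268,0,0,0,0,0.4],[0.0522,0.0271,0,0,0,0,0.4],[0.0522,0.0271,0,0,0,0,0.4]],
])

```text
clock: 17.27
tool_pos: [496.1, 142.2, -18.2]
orientation: [[0.005, -0.086, 0.996], [-0.003, 0.996, 0.086], [-1.0, -0.003, 0.005]]
contact_force: [-1.1, 0.9, -0.6]
finger_gap: 44.7
```

jog_arm([
  [[0.0005,0,0,0,0,0,0.8],[0.0005,0,0,0,0,0,0.8],[0.0005,0,0,0,0,0,0.8],[0.0005,0,0,0,0,0,0.8],[-0.05,0,0,0,0,0,0.8],[-0.1,0,0,0,0,0,0.8],[-0.16,0,0,0,0,0,0.8],[-0.16,0,0,0,0,0,0.8]],
])

```text
clock: 18.27
tool_pos: [498.2, 143.4, 147.1]
orientation: [[0.014, -0.086, 0.996], [-0.0, 0.996, 0.086], [-1.0, -0.001, 0.014]]
contact_force: [0.6, 0.5, 0.1]
finger_gap: 68.2
```

```bash
python3 - <<'E'
from h import *
st()
for n in ('wrist','side'):
    f=grab(n);q,m=stick(f);zt=np.percentile(q[:,2],70);t=q[abs(q[:,2]-zt)<4]
    print(n,len(q),zt,cv2.minAreaRect(t[:,:2].astype(np.float32)))
    P=world(f);X=(P[...,:2]-T0)@TX;Y=(P[...,:2]-T0)@TY
    k=(f['img'].max(-1)<60)&(abs(P[...,2]-49)<6)&(abs(Y)<35)&(X>425)&(X<560)
    print('stop top',k.sum(),cv2.minAreaRect(np.stack([X[k],Y[k]],1).astype(np.float32)) if k.any() else 0)
    cv2.imwrite(f'pics/{n}5.png',np.clip(f['img'].astype(float)*1.6,0,255).astype(np.uint8))
E
```

```text
t 18.275 track x 406.6 y -3.7 z 147.1 F [0.6 0.5 0.1] gap 68.2
wrist 3868 38.41230645441378 ((360.7303466796875, 0.5812501907348633), (28.403858184814453, 113.9812240600586), 89.14041900634766)
stop top 2682 ((512.76318359375, 0.6430072784423828), (33.40707778930664, 39.82267379760742), 0.0025951664429157972)
side 368 40.925435233130784 ((359.5445251464844, 0.028662681579589844), (27.42985725402832, 114.25237274169922), 89.89649200439453)
stop top 177 ((516.877685546875, -1.9578056335449219), (30.222578048706055, 37.26359176635742), 7.793225288391113)
```

View pics/wrist5.png

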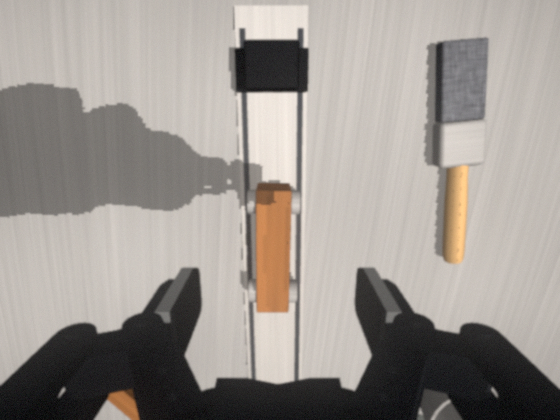

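Two tumbles done: the gauge lies flat and straight, centre 360.7, with pins at rows about 200 and 290. The stop is at (272,65) with its face at about 495.8, so a gap of about 77 mm. Next I'll grasp the stop across its width.

jog_arm([
  [[0.0,0.05,-0.004,0,0,0,0.85],[0.0,0.1062,-0.004,0,0,0,0.85],[0.05,0.1062,-0.004,0,0,0,0.85],[0.1,0.1062,-0.004,0,0,0,0.85],[0.14,0.1062,-0.004,0,0,0,0.85],[0.15,0.1062,-0.004,0,0,0,0.85],[0.15,0.1062,-0.004,0,0,0,0.85]],
], grip_force=30)

```text
clock: 19.25
tool_pos: [483.0, 247.5, -8.7]
orientation: [[0.005, -0.086, 0.996], [-0.003, 0.996, 0.086], [-1.0, -0.004, 0.004]]
contact_force: [-0.2, -0.0, 0.0]
finger_gap: 72.6
```

jog_arm([
  [[0,0,0,0,0,0,0.35],[0,0,0,0,0,0,0.35],[0,0,0,0,0,0,0.35],[0,0,0,0,0,0,0.35],[0,0,0,0,0,0,0.35],[0,0,0,0,0,0,0.35]],
])

```text
clock: 20.0
tool_pos: [486.1, 248.3, -6.4]
orientation: [[0.011, -0.085, 0.996], [-0.001, 0.996, 0.085], [-1.0, -0.002, 0.011]]
contact_force: [6.3, -0.1, 1.1]
finger_gap: 39.4
```

```bash
python3 -c "
from h import *
st()"
```

```text
t 20.0 track x 512.2 y -0.8 z -6.4 F [ 6.3 -0.1  1.1] gap 39.4
```

jog_arm([
  [[0,-0.015,0,0,0,0,0.35],[0,-0.03,0,0,0,0,0.35],[0,-0.045,0,0,0,0,0.35],[0,-0.06,0,0,0,0,0.35],[0,-0.068,0,0,0,0,0.35],[0,-0.071,0,0,0,0,0.35],[0,-0.071,0,0,0,0,0.35]],
])

```text
clock: 20.88
tool_pos: [492.8, 176.2, -6.3]
orientation: [[0.012, -0.084, 0.996], [-0.002, 0.996, 0.084], [-1.0, -0.003, 0.012]]
contact_force: [6.3, 0.3, -8.4]
finger_gap: 39.7
```

```bash
cat > chk.py <<'E'
from h import *
import sys
st()
for n in sys.argv[1:]:
    f=grab(n);q,m=stick(f);zt=np.percentile(q[:,2],70);t=q[abs(q[:,2]-zt)<4]
    print(n,len(q),round(zt,1),cv2.minAreaRect(t[:,:2].astype(np.float32)) if len(t)>20 else 0,'max x',np.percentile(t[:,0],98).round(1))
    P=world(f);X=(P[...,:2]-T0)@TX;Y=(P[...,:2]-T0)@TY
    k=(f['img'].max(-1)<60)&(abs(P[...,2]-49)<6)&(abs(Y)<19)&(X>405)&(X<560)
    print('stop top',k.sum(),np.percentile(X[k],[1,50,99]).round(1) if k.any() else 0)
    cv2.imwrite(f'pics/{n}6.png',np.clip(f['img'].astype(float)*1.6,0,255).astype(np.uint8))
st()
E
python3 chk.py top side
```

```text
t 20.875 track x 439.7 y -1.1 z -6.3 F [ 6.3  0.3 -8.4] gap 39.7
top 398 40.0 ((359.3240051269531, 0.717559814453125), (27.44661521911621, 110.52830505371094), 89.34343719482422) max x 413.1
stop top 0 0Traceback (most recent call last):
  File "chk.py", line 5, in <module>
    f=grab(n);q,m=stick(f);zt=np.percentile(q[:,2],70);t=q[abs(q[:,2]-zt)<4]
                              ~~~~~~~~~~~~~^^^^^^^^^^^
    return _quantile_unchecked(
        a, q, axis, out, overwrite_input, method, keepdims, weights)
    return _ureduce(a,
                    func=_quantile_ureduce_func,
    ...<5 lines>...
                    overwrite_input=overwrite_input,
                    method=method)
    r = func(a, **kwargs)
    result = _quantile(arr,
                       quantiles=q,
    ...<2 lines>...
                       out=out,
                       weights=wgt)
    slices_having_nans = np.isnan(arr[-1, ...])
                                  ~~~^^^^^^^^^
IndexError: index -1 is out of bounds for axis 0 with size 0
```

Gap should now be about 4.6 mm. I'll ease in another 2.5 mm, release, rise and check.

jog_arm([
  [[0,-0.001,0,0,0,0,0.35],[0,-0.0025,0,0,0,0,0.35],[0,-0.0025,0,0,0,0,0.35],[0,-0.0025,0,0,0,0,0.85],[0,-0.0025,0,0,0,0,0.85],[0,-0.0025,0,0,0,0,0.85],[0,-0.0025,0,0,0,0,0.85],[0,-0.0025,0,0,0,0,0.85],[-0.05,-0.0025,0,0,0,0,0.85],[-0.1,-0.0025,0,0,0,0,0.85],[-0.16,-0.0025,0,0,0,0,0.85],[-0.16,-0.0025,0,0,0,0,0.85]],
])

```text
clock: 22.48
tool_pos: [493.8, 175.1, 158.9]
orientation: [[0.02, -0.085, 0.996], [0.001, 0.996, 0.085], [-1.0, -0.001, 0.02]]
contact_force: [0.8, -0.2, -0.1]
finger_gap: 72.4
```

```bash
python3 chk.py wrist side
```

```text
t 22.475 track x 438.5 y -2.0 z 158.9 F [ 0.8 -0.2 -0.1] gap 72.4
wrist 3285 38.4 ((360.1479797363281, 0.5803155899047852), (27.967323303222656, 114.91270446777344), 88.92534637451172) max x 415.6
stop top 1784 [422.3 439.3 454.9]
side 331 41.0 ((358.27728271484375, -0.0640268325805664), (27.60837745666504, 108.41089630126953), 89.0234603881836) max x 410.6
stop top 143 [426.7 443.3 453.9]
t 22.575 track x 437.9 y 0.4 z 154.1 F [ 0.4 -0.9 -0.7] gap 72.4
```

View pics/wrist6.png

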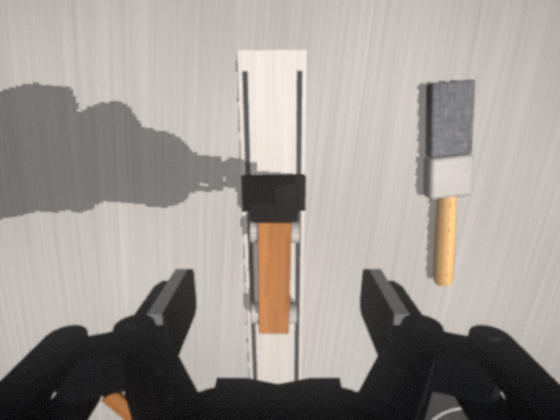

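Pic: the stop's face at row 221 meets the stick's leading end. Measured gap is about 2–3 mm, against 8 allowed; the stick's centre is 360 and it is straight. I'm handing in.

```bash
python3 -c "
from h import *
print(ctrl.job_done()); st()"
```

```text
the job is handed in; nothing more can be done
None
the job is handed in; nothing more can be done
```

I tumbled the gauge stick end over end twice along the track. I then slid the stop back against its leading end, released it, raised the arm clear and handed in at about 22.6 s. No verdict is reported.

**Last checks (wrist camera):**
- **Stick:** it lies flat with its top at 38 mm, its centre about 360 mm from the lip (target 361), within 1 mm of the centre line, and about 1° off straight.
- **Stop:** its face is about 2–3 mm from the stick's leading end (8 mm allowed).
- **Bystanders:** I did not measure them at the end. No picture showed any of them disturbed.

**What failed or disagreed:**
- **First grasp:** the pads closed on top of the pin because the real fingertips are about 26 mm behind the reported TCP. I measured the offset in the wrist depth map and corrected for it.
- **Second stand-up:** the stick briefly leaned back about 6°, with its foot apparently a few millimetres forward. I eased it upright before lowering it.
- **Side camera:** it put the stop's face about 4–5 mm further out than the wrist camera did. The arm's own travel agreed with the wrist camera, so I trusted that.

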